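# Wedge a taper-stem caster into an upturned dolly

## Robot

A 7-joint arm with a two-finger parallel gripper is mounted at the origin on the work surface. World frame = base frame: x ahead of the robot, y to its left, z up, the work surface at z = 0. Lengths are in m, angles in rad, forces in N, time in s.
With the tool pointing down it reaches from about 0.4 to 0.85 m from the base axis. Payload 10.4 kg.
Tool frame: the origin (TCP) lies at the very end of the fingers, on their centre line; the grasp point (between the pads) lies 19 mm behind it; x points along the fingers, z is the direction in which the jaws open and shut, and the axes are right-handed (so a half turn about x gives the same grasp; the last joint's range is limited). The gripper opens to 85 mm and grips with 20 to 120 N. Pads are 22 mm wide; open, the fingers measure 114 mm over their backs; the gripper's body (76 mm by 85 mm) begins 54 mm behind the grasp point. The pads swing forward as they close: fully open they stand 13 mm farther back than shut.
Start: joints at [1.255, 0.332, -0.065, 1.46, 0.022, 1.35, -0.088], TCP at [0.18, -0.598, 0.202] pointing down, gripper open.
Joint ranges: [-2.6, 2.6], [-0.5, 2.12], [-1.47, 1.34], [0.16, 2.42], [-1.27, 4.41], [0.06, 2.06], [-2.6, 2.6]. Speed limits (rad/s): [2.22, 2.22, 2.79, 2.79, 3.14, 3.14, 3.14].

## Interface

Orientations are given as a unit quaternion [x, y, z, w].
In Python, from workcell import telemetry, viewer, manip, spot_in, mark_of gives the robot as it stands. The module is installed in compiled form; this text tells all that it offers.
- The arm moves only by the shell command python3 -m crank 'ROWS' [FORCE]. ROWS is JSON, a list of rows, each a list of 3 entries, a list of its own where there are three numbers: the closure, from 0 (fully open) to 1 (shut), then the shift along the world's x, y, z in cm, then the turn, a rotation vector about the world's x, y, z in rad. A call has 1 to 12 rows; each row shifts and turns the commanded pose from where the row before left it; what a row does not reach is not made up. A row lasts 1/12 s, in which the tool goes at most 41.7 mm and 7.16 degrees, less where a joint would pass 70% of its speed; a pose out of reach is approached as far as the arm can. A call with a gripper value outside its range is refused whole. The fingers move at their own pace and stop on an object; FORCE is the grip in N (left out, the last holds). Time passes only in rows, so rows that do not move let the fingers close. It gives the time, the measured TCP pose, the force and the opening at its end, in the units of the state.
- telemetry.get_obs(): the state, without advancing time (a new reading comes with each control period).
- viewer.camera(name): name is "scene" or "top" or "wrist"; returns a dict with "frame" (480x640x3 uint8, red, green, blue), "intrinsics" (3x3 intrinsics, pixels), "cam_to_world" (4x4, takes a point from camera to world coordinates). Camera axes: x right, y up, looking along -z (the intrinsics and any distortion apply to the point x, -y, -z); pixel columns grow to the right and rows downward; lengths in m; the calibration is good to about 2 mm. A picture is of the moment at which its call begins. There is no depth.
- manip.hand_in(): hands the job in, once; it reports no verdict.
Trained networks look in a picture, given as the dict that the camera call returned (one of the last four; its "shot" number tells which), for a name from the list of things; names that differ only in an ending like _2 or _b are one class to them, and where a whole thing is asked for, a point or a joint stands for the part that bears it (a point fixed in the world has none). Each returns a list of dicts, best first, with "conf" (0 to 1); they miss things now and then, are a little off and sometimes report something else, mostly with a low value. They report only what shows in the picture. A call takes as long as a camera call. They do not tell look-alikes from the thing itself.
- spot_in(thing, picture): "location" ([x, y, z] in m, in the coordinates of the camera as it stood for that picture, good to about 4 mm: the middle of the surface that is visible of it).
- mark_of(thing, picture): "location" ([x, y, z] in m, in the coordinates of the camera as it stood for that picture, good to about 4 mm: a listed point, or the origin of a listed thing).
The state is a dict: "clock": time; "joint_pos": joint angles; "joint_velocities": joint speeds; "tau": joint torques, N m; "position": TCP position; "ee_rot": TCP orientation; "ft_force": force on the tool from outside, world axes, zero at the start; "torque": the same for the moment, N m; "grip_width": opening from 0.0 (shut) to 1.0 (fully open).
Only numpy, scipy, OpenCV 4.12 (cv2) and the standard library are available. Lean on these libraries where they do the work, as an engineer would, in place of code of your own. Each camera call takes 0.05 s, during which the arm holds its last target. There are 200 camera calls.

## Task

Take the loose taper-stem caster out of its wooden block and fit it in the empty socket of the upturned dolly: press it in gently while twisting it back and forth until its collar sits fully home on the socket's rim and the stem holds by itself, with its wheel in line with the dolly's long side like the other three. Do not simply force it: pushing harder than about 25 N breaks the sleeve; leave the other things on the bench alone, then let go.

Things in the scene. Friction and masses are not known exactly. Their poses are not given: they have to be found in the camera images.
- caster: Loose fixed-fork caster, 0.2 kg +-20 %, standing upside down, wheel up. Origin on the stem axis at the underside of its round collar (36 mm wide, 5 mm thick); z up. It rolls along x, either way round; nothing on it turns or swivels. Orange wheel 60 mm in diameter, 24 mm wide, axle along y at z = 44 mm, top at z = 74 mm.
- cheeks (a point): Where to grip the caster, 46 mm above caster on the same axes: midway between its two upright steel fork cheeks, whose flat outer faces are 34 mm apart (y = +-17 mm). Each is 26 mm wide along x and runs from z = 9 to 57 mm above caster. Grip across y from above, firmly (40 N or more).
- stem_tip (a point): Lower end of the caster's steel stem, on its axis, 46 mm below caster. The stem is a solid cone, 22 mm in diameter at the collar, tapering 5 degrees per side to 14.7 mm at 42 mm down, then a 4 mm chamfer to 10 mm.
- stand: Fixed wooden block, 90 x 90 x 58 mm, in which the caster stands, collar resting on its top, stem in a loose through hole of 27 mm at the middle. Origin at the centre of its underside on the bench.
- dolly: Upturned furniture dolly, fixed: plywood deck 300 x 220 x 18 mm on the bench. Origin on the axis of the EMPTY socket at bench height; x along the long side, z up. Deck spans x = -35 to 265, y = -185 to 35 mm. Sockets at (230, 0), (0, -150), (230, -150) mm already carry casters like the loose one, wheels in line with x, tops 144 mm above the bench.
- socket_rim (a point): Centre of the empty socket's rim, 70 mm above dolly's origin, same axes. Steel housing 42 mm outside, 30 mm inside, 52 mm deep. The caster is home when caster is level with this point, its collar on the rim; there the force rises sharply.
- sleeve (a point): On the socket axis, 8 mm below the rim: upper ring of bumps of a sleeve of six springy nylon leaves (lower ring 26 mm below the rim), matching the cone. The stem drops in freely to 12 to 16 mm from home, then wedges. Pushed straight at 25 N it stops 3 to 6 mm proud; turned either way under 10 to 18 N it creeps home (torque to about 0.5 N m) and stays.
- socket (a joint): How far (m) the empty socket, with its sleeve and rim, is pushed straight down on its stiff rubber pad: 0 unloaded, 1 mm per 10 N of downward load, at most 6 mm. It springs back.
- plate_caster: Bystander: larger loose caster standing on its 85 x 65 mm mounting plate, wheel up, 98 mm high. Origin at the centre of its underside. It and the wooden block may have swapped places.
- bolt_bin: Bystander: open black bin of bolts, 120 x 160 x 60 mm, origin under its centre.
- spanner: Bystander: steel spanner, 160 mm, lying on the bench.
Things that resemble listed ones, but are neither listed nor needed, are in the scene too. Leave any pink or white look-alike of the caster alone.

How it is judged:
By the outcome, as a careful person would: the job done as asked, in the order asked, and still so for the second after the job is handed in, with the robot touching nothing.
It also fails if it takes over 58 s, if anything falls off the work surface, if the arm or the gripper's body presses on something with over 40 N, if the wrist force passes 120 N, or if a joint passes its speed limit or range.

## Working session

There is one attempt and no reset: what is moved stays moved. The work goes in short steps, Python scripts to look and compute and a shell command to move; the robot and the scene stay as the last step left them, time stands still between calls to the robot, and variables do not carry over. Pictures are saved under pics/ and viewed, about 8 in all and at most 12, crops included, and the job is handed in when it is done.

```bash
mkdir -p pics
cat > h.py <<'E'
import numpy as np,cv2
from workcell import telemetry, viewer, manip, spot_in, mark_of
def w(p,l): return (np.array(p["cam_to_world"])@np.r_[l,1])[:3]
def pix(p,P):
    c=np.linalg.inv(np.array(p["cam_to_world"]))@np.r_[P,1]; v=np.array(p["intrinsics"])@np.array([c[0],-c[1],-c[2]]); return v[:2]/v[2]
def ray(p,uv,z):
    T=np.array(p["cam_to_world"]);d=np.linalg.inv(np.array(p["intrinsics"]))@np.r_[uv,1]; d=T[:3,:3]@(d*[1,-1,-1]);o=T[:3,3]; return o+d*(z-o[2])/d[2]
def save(n,im): cv2.imwrite("pics/"+n+".png",im[:,:,::-1])
def rep(p,names,f):
    for n in names:
        for r in f(n,p)[:5]:
            P=w(p,r["location"]); print(n,f.__name__,round(r["conf"],2),P.round(4),pix(p,P).round(0))
E
python3 - <<'E'
from h import *
np.set_printoptions(suppress=True)
o=telemetry.get_obs(); print({k:np.round(v,3) for k,v in o.items()})
for c in ["top","scene"]:
    p=viewer.camera(c); save(c+"0",p["frame"]); print(c,[k for k in p],np.round(p["cam_to_world"],3).tolist())
    rep(p,["caster","stand","dolly","socket_rim","cheeks","plate_caster","bolt_bin","spanner"],mark_of)
E
```

```text
{'clock': np.float64(0.0), 'joint_pos': array([ 1.255,  0.333, -0.065,  1.461,  0.022,  1.35 , -0.088]), 'joint_velocities': array([-0.   ,  0.001,  0.002, -0.002, -0.   ,  0.001, -0.001]), 'tau': array([ -0.   , -62.544,   0.049, -39.161,   0.016,   0.01 ,   0.   ]), 'position': array([ 0.18 , -0.598,  0.202]), 'ee_rot': array([ 0.422,  0.568, -0.421,  0.567]), 'ft_force': array([ 0.29 , -0.495, -0.245]), 'torque': array([ 0.026, -0.027,  0.003]), 'grip_width': np.float64(1.003)}
top ['frame', 'intrinsics', 'cam_to_world', 'shot'] [[-0.026, 0.994, -0.102, 0.37], [-0.999, -0.029, -0.028, -0.082], [-0.031, 0.101, 0.994, 1.12], [0.0, 0.0, 0.0, 1.0]]
caster call 0.89 [0.3559 0.1684 0.0472] [229. 296.]
caster call 0.81 [0.4838 0.1949 0.0543] [217. 241.]
caster call 0.75 [0.3576 0.2775 0.046 ] [183. 296.]
caster call 0.75 [0.5796 0.0766 0.0457] [267. 200.]
stand call 0.77 [ 0.4837  0.1937 -0.0011] [223. 244.]
dolly call 0.71 [ 0.4904 -0.0863 -0.0046] [337. 238.]
socket_rim call 0.54 [ 0.4902 -0.0831  0.0706] [335. 234.]
cheeks call 0.94 [0.3553 0.1637 0.0887] [227. 296.]
cheeks call 0.88 
[... 649 characters left out ...]
ll 0.56 [0.4878 0.1901 0.0558] [422. 282.]
stand call 0.85 [ 0.4915  0.1865 -0.0031] [418. 303.]
dolly call 0.79 [ 0.4898 -0.0811  0.    ] [320. 270.]
socket_rim call 0.69 [ 0.4881 -0.0858  0.0659] [319. 248.]
socket_rim call 0.61 [0.4892 0.1902 0.0015] [420. 301.]
cheeks call 0.94 [0.3581 0.2718 0.092 ] [475. 252.]
cheeks call 0.66 [0.3586 0.1632 0.0905] [432. 241.]
cheeks call 0.65 [0.5808 0.0809 0.0877] [363. 278.]
cheeks call 0.59 [0.4849 0.1956 0.104 ] [427. 265.]
plate_caster call 0.74 [0.5925 0.2708 0.0006] [438. 338.]
bolt_bin call 0.97 [ 0.456  -0.4981  0.0008] [201. 225.]
bolt_bin call 0.33 [ 0.3421  0.3848 -0.0049] [518. 294.]
spanner call 0.7 [ 0.4895 -0.0869  0.0679] [318. 247.]
```

View pics/top0.png

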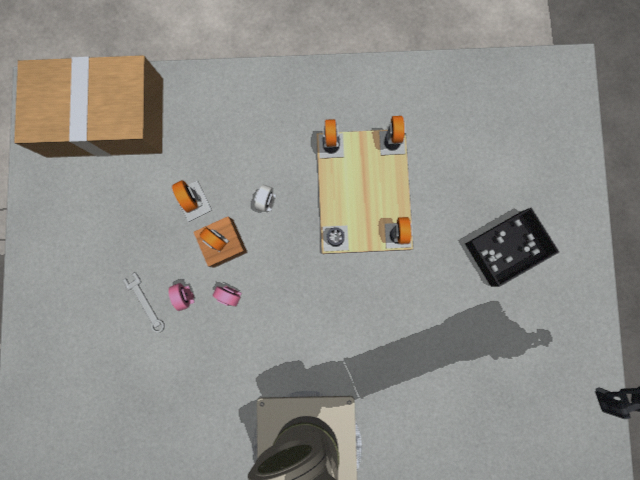

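View pics/scene0.png

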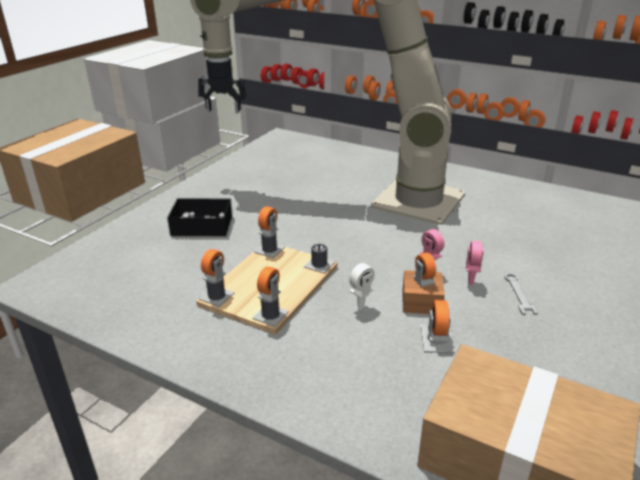

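Candidates for the caster are: two pink (228,294) and (180,296), one white (263,198), the plate caster (186,196), and the orange one in the wooden block (214,238). The last is the loose caster. The dolly's empty socket is at (335,237), and the dolly's x points up the image. I'll move over the block and check it close up.

```bash
python3 -m crank '[[0,[2.7,2.8,1],[0,0,0]],[0,[2.7,2.8,1],[0,0,0]],[0,[2.7,2.8,1],[0,0,0]],[0,[2.7,2.8,1],[0,0,0]],[0,[2.7,2.8,1],[0,0,0]],[0,[2.7,2.8,1],[0,0,0]],[0,[2.7,2.8,1],[0,0,0]],[0,[2.7,2.8,1],[0,0,0]],[0,[2.7,2.8,1],[0,0,0]],[0,[2.7,2.8,1],[0,0,0]]]' 60
python3 -m crank '[[0,[0,4,0],[0,0,0]],[0,[0,4,0],[0,0,0]],[0,[0,4,0],[0,0,0]],[0,[0,4,0],[0,0,0]],[0,[0,4,0],[0,0,0]],[0,[0,4,0],[0,0,0]],[0,[0,4,0],[0,0,0]],[0,[0,4,0],[0,0,0]],[0,[0,4,0],[0,0,0]],[0,[0,4,0],[0,0,0]],[0,[0,4,0],[0,0,0]],[0,[0,0,0],[0,0,0]]]'
python3 - <<'E'
from h import *
from scipy.spatial.transform import Rotation as R
np.set_printoptions(suppress=True)
o=telemetry.get_obs(); print(o["position"],o["joint_pos"].round(2)); print(R.from_quat(o["ee_rot"]).as_matrix().round(3))
p=viewer.camera("wrist"); save("wr1",p["frame"]); print(np.round(p["cam_to_world"],3).tolist())
for f in (mark_of,spot_in): rep(p,["caster","cheeks","stand","dolly","socket_rim"],f)
E
```

```text
clock: 1.73
position: [0.4514, -0.3169, 0.3033]
ee_rot: [0.422, 0.567, -0.422, 0.568]
ft_force: [0.5, -0.8, -0.5]
grip_width: 0.997
clock: 2.73
position: [0.4489, 0.1299, 0.3031]
ee_rot: [0.42, 0.57, -0.418, 0.57]
ft_force: [-0.1, 1.0, 0.1]
grip_width: 1.0
[0.44894317 0.12988716 0.3031017 ] [ 0.43 -0.03 -0.78  1.65 -0.02  1.5  -1.62]
[[ 0.001  0.954  0.298]
 [ 0.002  0.298 -0.954]
 [-1.     0.002 -0.001]]
[[0.298, 0.918, 0.262, 0.516], [-0.955, 0.287, 0.081, 0.15], [-0.001, -0.274, 0.962, 0.475], [0.0, 0.0, 0.0, 1.0]]
caster call 0.79 [0.3604 0.1682 0.0456] [271. 255.]
caster call 0.74 [0.3598 0.2749 0.0439] [194. 232.]
caster call 0.73 [0.5791 0.0745 0.0439] [392. 114.]
caster call 0.62 [0.4865 0.1893 0.057 ] [280. 160.]
caster call 0.43 [ 0.4929 -0.0799  0.003 ] [465. 211.]
cheeks call 0.95 [0.3616 0.2719 0.0878] [184. 241.]
cheeks call 0.79 [0.3591 0.164  0.087 ] [269. 267.]
cheeks call 0.65 [0.4887 0.1919 0.1077] [273. 159.]
cheeks call 0.6 [0.5827 0.0789 0.0906] [399. 105.]
stand call 0.64 [0.486  0.196  0.0019] [279. 157.]
dolly call 0.62 [ 0.4942 -0.079   0.0022] [464. 210.]
socket_rim call 0.65 [ 0.489  -0.0819  0.0746] [489. 225.]
socket_rim call 0.44 [0.4883 0.1888 0.0555] [281. 158.]
caster call 0.95 [0.4875 0.1872 0.1234] [275. 162.]
caster call 0.95 [0.5751 0.077  0.1122] [403. 111.]
caster call 0.93 [0.3693 0.268  0.1018] [184. 239.]
caster call 0.91 [0.3684 0.1641 0.1098] [269. 267.]
cheeks call 0.94 [0.3696 0.2668 0.1002] [186. 239.]
cheeks call 0.77 [0.4908 0.1929 0.1283] [270. 157.]
cheeks call 0.76 [0.365  0.1623 0.1056] [270. 269.]
cheeks call 0.61 [0.577  0.0832 0.1128] [398. 107.]
stand call 0.57 [0.4966 0.1912 0.06  ] [280. 151.]
stand call 0.3 [ 0.4929 -0.0738  0.0614] [480. 218.]
dolly call 0.61 [ 0.613  -0.1362  0.0192] [547. 140.]
dolly call 0.22 [0.4884 0.1941 0.1266] [268. 159.]
socket_rim call 0.97 [ 0.4922 -0.0732  0.0645] [480. 219.]
```

View pics/wr1.png

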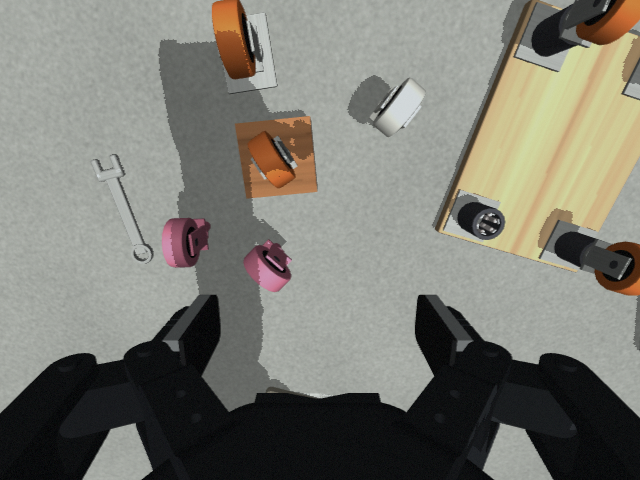

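```bash
cat > fit.py <<'E'
from h import *
from scipy.optimize import minimize
t=np.linspace(0,2*np.pi,60)
WH=np.array([[30*np.cos(a),s*12,44+30*np.sin(a)] for a in t for s in(-1,1)])/1000
def omask(p,uv,r):
    h=cv2.cvtColor(p["frame"],cv2.COLOR_RGB2HSV); m=((h[...,0]>5)&(h[...,0]<18)&(h[...,1]>200)&(h[...,2]>90)).astype(np.uint8)
    z=np.zeros_like(m); cv2.circle(z,tuple(int(round(x)) for x in uv),r,1,-1); return m*z
def hull(p,x,y,z,yaw):
    c,s=np.cos(yaw),np.sin(yaw); P=WH@np.array([[c,s,0],[-s,c,0],[0,0,1]])+[x,y,z]
    return cv2.convexHull(np.array([pix(p,q) for q in P],np.float32))
def iou(p,H,m):  # H model hull ; m mask hull (filled)
    k=8; x0,y0,w_,h_=cv2.boundingRect(np.vstack([H.astype(np.int32),m.astype(np.int32)])); 
    A=np.zeros(((h_+4)*k,(w_+4)*k),np.uint8);B=A.copy();o=np.array([x0-2,y0-2])
    cv2.fillPoly(A,[np.int32((H-o+.5)*k)],1);cv2.fillPoly(B,[np.int32((m-o+.5)*k)],1)
    return (A&B).sum()/(A|B).sum()
def mhull(p,uv,r):
    m=omask(p,uv,r); n,l,s,_=cv2.connectedComponentsWithStats(m); i=1+np.argmax(s[1:,4]); c=cv2.findContours((l==i).astype(np.uint8),0,1)[0][0]
    # pixel squares' corners
    c=c.reshape(-1,2).astype(np.float32); c=np.vstack([c+d for d in([.5,0],[-.5,0],[0,.5],[0,-.5])]).astype(np.float32)
    return cv2.convexHull(c), s[i,4]
def fitc(views,x0,z):
    f=lambda v:-sum(iou(p,hull(p,v[0],v[1],z,v[2]),m) for p,m in views)/len(views)
    best=min((minimize(f,[x0[0],x0[1],a],method="Nelder-Mead",options=dict(initial_simplex=np.array([[x0[0],x0[1],a],[x0[0]+.006,x0[1],a],[x0[0],x0[1]+.006,a],[x0[0],x0[1],a+.25]]),xatol=1e-4,fatol=1e-4)) for a in x0[2]),key=lambda r:r.fun)
    return best.x,-best.fun
E
python3 - <<'E'
from fit import *
np.set_printoptions(suppress=True,precision=4)
tp=viewer.camera("top"); wp=viewer.camera("wrist")
ya=np.arange(0,np.pi,.4)
for n,V in (("top",[(tp,(214,238),22)]),("wr",[(wp,(271,159),40)])):
    v=[]
    for p,uv,r in V:
        m,a=mhull(p,uv,r); print(n,a,m.reshape(-1,2).min(0),m.reshape(-1,2).max(0)); v.append((p,m))
    print(n,fitc(v,(.487,.191,ya),.058))
C=[]
for uv,x0 in(((330,133),(.72,-.08)),((397,129),(.72,-.235)),((403,231),(.49,-.235))):
    m,a=mhull(tp,uv,24); r=fitc([(tp,m)],(*x0,[0,.1,-.1]),.07); print(a,r); C.append(r[0][:2])
C=np.array(C);d=[C[0]-C[1],C[1]-C[2],C[0]-C[2]];print(np.linalg.norm(d,axis=1))
L=np.array([[.23,0],[.23,-.15],[0,-.15]]);a=(L-L.mean(0))@[1,1j];b=(C-C.mean(0))@[1,1j];yaw=np.angle(np.vdot(a,b))
R_=np.array([[np.cos(yaw),-np.sin(yaw)],[np.sin(yaw),np.cos(yaw)]]);o=C.mean(0)-R_@L.mean(0);print("dolly",o,yaw,(L@R_.T+o-C)*1000)
h=np.array([pix(tp,[*o,.07])]);print("rim px",h,pix(wp,[*o,.07]))
E
```

```text
top 5 [218.5 246.5] [221.5 249.5]
top (array([0.4678, 0.1796, 1.1968]), np.float64(0.01990795801230674))
wr 2 [281.5 171.5] [283.5 173.5]
wr (array([0.4487, 0.1645, 2.9482]), np.float64(0.0014347384459116302))
93 (array([ 0.7193, -0.0779,  0.0328]), np.float64(0.3718443563530148))
93 (array([ 0.7121, -0.2327, -0.3909]), np.float64(0.3714776285223715))
88 (array([ 0.4764, -0.2376, -0.973 ]), np.float64(0.3053461108138347))
[0.155  0.2358 0.2907]
dolly [ 0.4824 -0.0831] 0.0020998157835604935 [[-6.9327 -4.6696]
 [ 0.6016  0.1286]
 [ 6.331   4.541 ]]
rim px [[335.2617 237.7547]] [479.59   226.9249]
```

Mask too tight; check HSV values.

```bash
python3 - <<'E'
from h import *
for c,pts in(("top",[(214,238),(210,234),(228,248),(330,133),(331,120),(397,128),(232,232)]),("wrist",[(265,150),(280,180),(250,180),(300,170),(245,130)])):
    p=viewer.camera(c);h=cv2.cvtColor(p["frame"],cv2.COLOR_RGB2HSV);print(c,[(q,h[q[1],q[0]].tolist()) for q in pts])
E
sed -i 's/(h\[...,0\]<18)&(h\[...,1\]>200)&(h\[...,2\]>90)/(h[...,0]<18)\&(h[...,1]>SAT)\&(h[...,2]>70)/; s/^t=np/SAT=180\nt=np/' fit.py
```

```text
top [((214, 238), [50, 29, 26]), ((210, 234), [24, 31, 122]), ((228, 248), [14, 142, 163]), ((330, 133), [16, 197, 195]), ((331, 120), [13, 220, 168]), ((397, 128), [17, 194, 195]), ((232, 232), [6, 61, 59])]
wrist [((265, 150), [11, 193, 119]), ((280, 180), [12, 194, 121]), ((250, 180), [13, 137, 162]), ((300, 170), [13, 136, 173]), ((245, 130), [13, 138, 120])]
```

```bash
sed -i 's/^SAT=.*/SAT=168/; s/<18)/<21)/' fit.py
python3 - <<'E'
from fit import *
np.set_printoptions(suppress=True,precision=4)
tp=viewer.camera("top"); wp=viewer.camera("wrist"); tp["frame"]=cv2.imread("pics/top0.png")[:,:,::-1].copy()
ya=np.arange(0,np.pi,.4)
M={}
for n,p,uv,r in (("top",tp,(214,238),22),("wr",wp,(271,159),40)):
    m,a=mhull(p,uv,r); print(n,a,m.reshape(-1,2).min(0),m.reshape(-1,2).max(0)); M[n]=(p,m)
    print(n,fitc([M[n]],(.487,.191,ya),.058))
print(fitc(list(M.values()),(.487,.191,ya),.058))
C=[]
for uv,x0 in(((330,133),(.72,-.08)),((397,129),(.72,-.235)),((403,231),(.49,-.235))):
    m,a=mhull(tp,uv,24); r=fitc([(tp,m)],(*x0,[0,.1,-.1]),.07); print(a,r); C.append(r[0][:2])
C=np.array(C);d=[C[0]-C[1],C[1]-C[2],C[0]-C[2]];print(np.linalg.norm(d,axis=1))
L=np.array([[.23,0],[.23,-.15],[0,-.15]]);a=(L-L.mean(0))@[1,1j];b=(C-C.mean(0))@[1,1j];yaw=np.angle(np.vdot(a,b))
R_=np.array([[np.cos(yaw),-np.sin(yaw)],[np.sin(yaw),np.cos(yaw)]]);o=C.mean(0)-R_@L.mean(0);print("dolly",o,yaw,(L@R_.T+o-C)*1000)
print("rim px",pix(tp,[*o,.07]),pix(wp,[*o,.07]))
E
```

```text
top 283 [199.5 227.5] [225.5 249.5]
top (array([0.4846, 0.1931, 4.0381]), np.float64(0.9134650735294118))
wr 1332 [237.5 129.5] [286.5 186.5]
wr (array([0.4873, 0.1933, 0.9137]), np.float64(0.9239065996060507))
(array([0.4859, 0.1939, 0.8738]), np.float64(0.8946204801169297))
245 (array([ 0.7167, -0.0787, -0.0063]), np.float64(0.8832048343404876))
279 (array([ 0.7197, -0.2295, -0.0915]), np.float64(0.8446383824418906))
278 (array([ 0.4917, -0.2338, -0.0767]), np.float64(0.8299410928295755))
[0.1509 0.228  0.2733]
dolly [ 0.4872 -0.0841] 0.022260044579190466 [[ 0.4203 -0.2835]
 [ 0.7672  0.5799]
 [-1.1876 -0.2965]]
rim px [335.6463 235.6561] [482.1995 223.6905]
```

```bash
python3 -m crank '[[0,[0.7,1.2,-1],[0,0,0.12]],[0,[0.7,1.2,-1],[0,0,0.12]],[0,[0.8,1.3,-1],[0,0,0.12]],[0,[0.8,1.3,-1],[0,0,0.12]],[0,[0.8,1.3,-1],[0,0,0.12]],[0,[0,0,-1],[0,0,0]],[0,[0,0,-1],[0,0,0]],[0,[0,0,0],[0,0,0]],[0,[0,0,0],[0,0,0]]]'
python3 - <<'E'
from fit import *
from scipy.spatial.transform import Rotation as R
np.set_printoptions(suppress=True,precision=4)
o=telemetry.get_obs();m=R.from_quat(o["ee_rot"]).as_matrix(); print(o["position"],o["joint_pos"].round(2),"jaw",np.arctan2(m[1,2],m[0,2]),m[2])
p=viewer.camera("wrist"); rep(p,["caster","cheeks","stand","socket_rim"],mark_of)
uv=pix(p,[.487,.193,.132]);m,a=mhull(p,uv,80);r,s=fitc([(p,m)],(.487,.193,[.7,.9,1.1]),.058);print(uv,a,r,s)
im=p["frame"].copy();cv2.polylines(im,[np.int32(hull(p,r[0],r[1],.058,r[2]))],1,(0,255,0));cv2.polylines(im,[np.int32(m)],1,(0,0,255));save("wr2",im)
E
```

```text
clock: 4.33
position: [0.4881, 0.1837, 0.2322]
ee_rot: [0.236, 0.667, -0.236, 0.666]
ft_force: [0.0, -0.3, 0.5]
grip_width: 1.001
[0.4881 0.1837 0.2322] [ 0.33  0.17 -0.86  1.65  0.13  1.38 -1.23] jaw -0.680845408000417 [-1.    -0.001  0.   ]
caster call 0.93 [0.3566 0.1675 0.048 ] [238. 292.]
caster call 0.82 [0.4843 0.1889 0.0576] [311. 212.]
caster call 0.78 [0.3603 0.2718 0.0448] [177. 222.]
caster call 0.7 [0.5802 0.0754 0.0458] [441. 234.]
cheeks call 0.7 [0.4873 0.1946 0.1073] [308. 216.]
cheeks call 0.61 [0.359  0.2747 0.0875] [156. 230.]
cheeks call 0.57 [0.5829 0.0801 0.0913] [458. 241.]
cheeks call 0.56 [0.3573 0.165  0.0933] [230. 312.]
[308.4428 223.2966] 1696 [0.4873 0.1935 0.876 ] 0.9680296575942318
```

View pics/wr2.png

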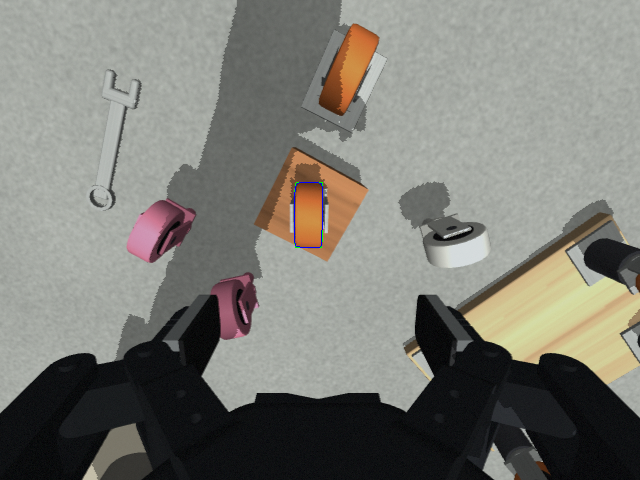

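The overlay fits the loose caster (wheel at about (309,215)) with an IoU of 0.97, and it is in the wooden block. I'll descend and grip.

```bash
python3 -m crank '[[0,[-0.1,1,0],[0,0,-0.014]],[0,[0,0,-2],[0,0,0]],[0,[0,0,-2],[0,0,0]],[0,[0,0,-2],[0,0,0]],[0,[0,0,-2],[0,0,0]],[0,[0,0,-2],[0,0,0]],[0,[0,0,-2],[0,0,0]],[0,[0,0,-1.4],[0,0,0]],[0,[0,0,-1],[0,0,0]],[0,[0,0,0],[0,0,0]],[0,[0,0,0],[0,0,0]]]'
python3 - <<'E'
from h import *
p=viewer.camera("wrist"); save("wr3",p["frame"])
E
```

```text
clock: 5.5
position: [0.4875, 0.1946, 0.0888]
ee_rot: [0.24, 0.665, -0.24, 0.665]
ft_force: [-0.1, -0.6, 0.9]
grip_width: 1.0
```

View pics/wr3.png

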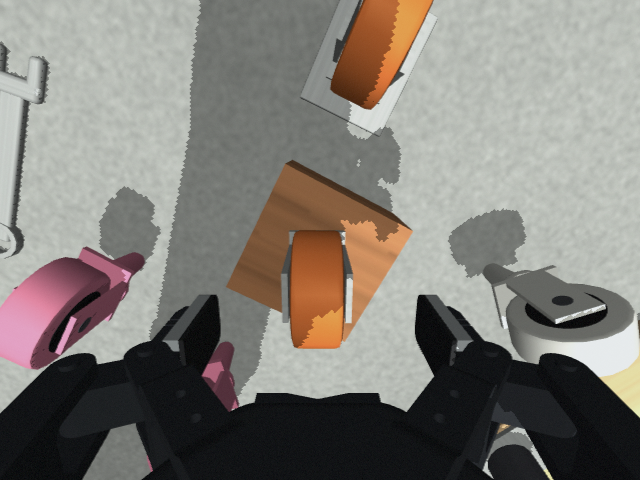

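The caster is centred between the pads (wheel at about (318,290)). I'll lower slightly and close.

```bash
python3 -m crank '[[0,[0,-0.1,-0.3],[0,0,0]],[1,[0,0,0],[0,0,0]],[1,[0,0,0],[0,0,0]],[1,[0,0,0],[0,0,0]],[1,[0,0,0],[0,0,0]],[1,[0,0,0],[0,0,0]],[1,[0,0,0],[0,0,0]],[1,[0,0,0],[0,0,0]],[1,[0,0,0],[0,0,0]],[1,[0,0,0],[0,0,0]]]' 80; python3 -m crank '[[1,[0,0,1],[0,0,0]],[1,[0,0,1.5],[0,0,0]],[1,[0,0,2],[0,0,0]],[1,[0,0,2],[0,0,0]],[1,[0,0,2],[0,0,0]],[1,[0,0,2],[0,0,0]],[1,[0,0,1],[0,0,0]],[1,[0,0,0],[0,0,0]],[1,[0,0,0],[0,0,0]]]'
```

```text
clock: 6.38
position: [0.4876, 0.1946, 0.0866]
ee_rot: [0.24, 0.665, -0.239, 0.666]
ft_force: [-3.6, 1.4, 9.0]
grip_width: 0.256
clock: 7.13
position: [0.4874, 0.1934, 0.2001]
ee_rot: [0.24, 0.665, -0.24, 0.665]
ft_force: [-0.3, -0.4, -1.6]
grip_width: 0.258
```

Run:
```python
from h import *
p=viewer.camera("scene"); u,v=pix(p,[.487,.193,.2]).astype(int); a=cv2.resize(p["frame"][v-60:v+60,u-60:u+60],(400,400),interpolation=cv2.INTER_CUBIC)
q=viewer.camera("wrist"); b=cv2.resize(q["frame"][150:450,170:470],(400,400)); save("c4",np.hstack([a,b]))
rep(q,["caster","cheeks","stem_tip"],mark_of);rep(p,["caster","cheeks","stem_tip"],mark_of)
```

```text
caster call 0.73 [0.362  0.2712 0.0422] [175. 236.]
caster call 0.59 [0.4833 0.1872 0.1694] [318. 268.]
caster call 0.56 [0.3571 0.1687 0.046 ] [239. 309.]
cheeks call 0.84 [0.3608 0.2732 0.0875] [151. 248.]
cheeks call 0.82 [0.5843 0.0766 0.0918] [484. 259.]
cheeks call 0.8 [0.4873 0.1922 0.221 ] [318. 294.]
stem_tip call 0.89 [5.853e-01 8.190e-02 3.000e-04] [444. 229.]
stem_tip call 0.73 [ 0.3608  0.1661 -0.0028] [252. 290.]
stem_tip call 0.63 [0.3574 0.272  0.0015] [186. 228.]
caster call 0.88 [0.4864 0.1906 0.1744] [427. 238.]
caster call 0.75 [0.5786 0.0796 0.0495] [362. 291.]
caster call 0.69 [0.362  0.1661 0.0457] [431. 257.]
caster call 0.63 [0.3564 0.2736 0.046 ] [473. 267.]
caster call 0.58 [ 0.4891  0.1875 -0.0028] [419. 302.]
cheeks call 0.89 [0.357  0.1666 0.0889] [433. 241.]
cheeks call 0.72 [0.3603 0.2712 0.0904] [474. 253.]
cheeks call 0.6 [0.5799 0.082  0.0896] [363. 277.]
cheeks call 0.56 [0.4892 0.1961 0.2155] [431. 223.]
stem_tip call 0.94 [0.4846 0.1904 0.1288] [426. 255.]
stem_tip call 0.82 [ 0.3534  0.2703 -0.0035] [470. 283.]
stem_tip call 0.71 [ 0.5772  0.0809 -0.0028] [362. 309.]
stem_tip call 0.58 [ 0.3584  0.1651 -0.0024] [429. 272.]
```

View pics/c4.png

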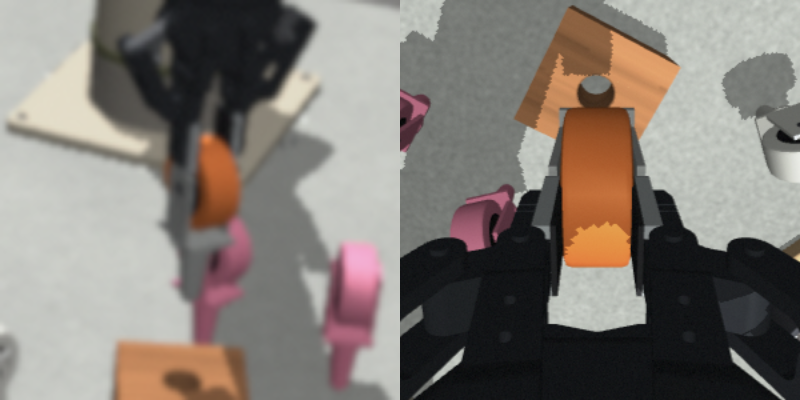

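Held correctly across the cheeks: the stem is clear of the block hole and hangs straight down. I'll carry it over the socket.

```bash
python3 -m crank '[[1,[0,-2,0],[0,0,-0.1]],[1,[0,-3,0],[0,0,-0.1]],[1,[0,-3.2,0],[0,0,-0.1]],[1,[0,-3.2,0],[0,0,-0.1]],[1,[0,-3.2,0],[0,0,-0.1]],[1,[0,-3.2,0],[0,0,-0.1]],[1,[0,-3.2,0],[0,0,-0.1]],[1,[0,-3.2,0],[0,0,-0.1]],[1,[0,-2,0],[0,0,-0.05]],[1,[0,-1.4,0],[0,0,0]],[1,[0,0,0],[0,0,0]],[1,[0,0,0],[0,0,0]]]'
python3 - <<'E'
from fit import *
from scipy.spatial.transform import Rotation as R
np.set_printoptions(suppress=True,precision=4)
o=telemetry.get_obs();m=R.from_quat(o["ee_rot"]).as_matrix(); print(o["position"],o["joint_pos"].round(2),"yaw",np.arctan2(m[1,2],m[0,2])+np.pi/2,m[:,0])
p=viewer.camera("wrist"); rep(p,["socket_rim","dolly","caster"],mark_of)
im=p["frame"].copy()
for P in([.4875,-.083,.07],):
    t=np.linspace(0,6.3,60);cv2.polylines(im,[np.int32([pix(p,[P[0]+.021*np.cos(a),P[1]+.021*np.sin(a),.07]) for a in t])],1,(0,255,0))
c,s=np.cos(.022),np.sin(.022);cv2.polylines(im,[np.int32([pix(p,[.4875+c*x-s*y,-.083+s*x+c*y,.018]) for x,y in((-.035,.035),(.265,.035),(.265,-.185),(-.035,-.185))])],1,(255,0,0))
save("wr5",im)
E
```

```text
clock: 8.53
position: [0.4874, -0.0822, 0.2002]
ee_rot: [0.493, 0.507, -0.493, 0.507]
ft_force: [-0.0, -0.2, -1.8]
grip_width: 0.26
[ 0.4874 -0.0822  0.2002] [ 0.63  0.08 -0.58  1.77  0.05  1.3  -1.5 ] yaw 0.02903355451954548 [-0.0003  0.0006 -1.    ]
dolly call 0.98 [ 0.4916 -0.0837  0.0005] [318. 206.]
caster call 0.93 [0.579  0.0759 0.0428] [150. 117.]
caster call 0.7 [ 0.4851 -0.0886  0.1728] [326. 264.]
caster call 0.68 [0.3594 0.1656 0.0477] [ 88. 326.]
caster call 0.16 [ 0.4931 -0.0853  0.0611] [320. 216.]
```

View pics/wr5.png

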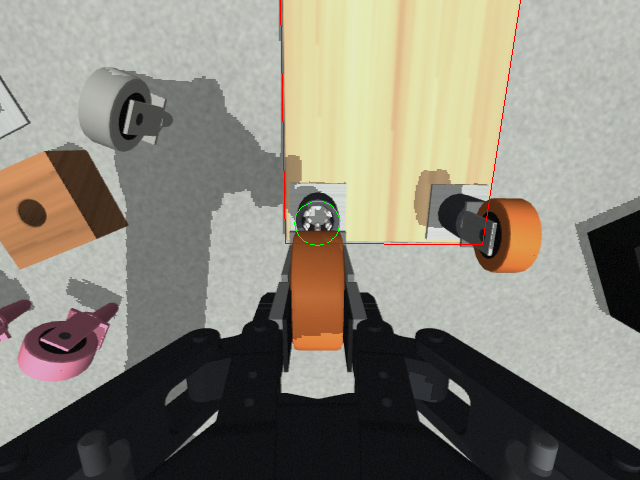

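Run:
```python
from h import *
p=viewer.camera("wrist"); k=8; x0,y0=272,170
im=cv2.resize(p["frame"][y0:y0+75,x0:x0+100],None,fx=k,fy=k,interpolation=cv2.INTER_CUBIC)
t=np.linspace(0,6.3,90)
for P,c in(((.4875,-.083),(0,255,0)),((.4915,-.083),(255,0,0))):
  for r in(.021,.015):
    cv2.polylines(im,[np.int32([(pix(p,[P[0]+r*np.cos(a),P[1]+r*np.sin(a),.07])-[x0,y0]+.5)*k for a in t])],1,c)
save("z6",im)
```

```text
(no output)
```

View pics/z6.png

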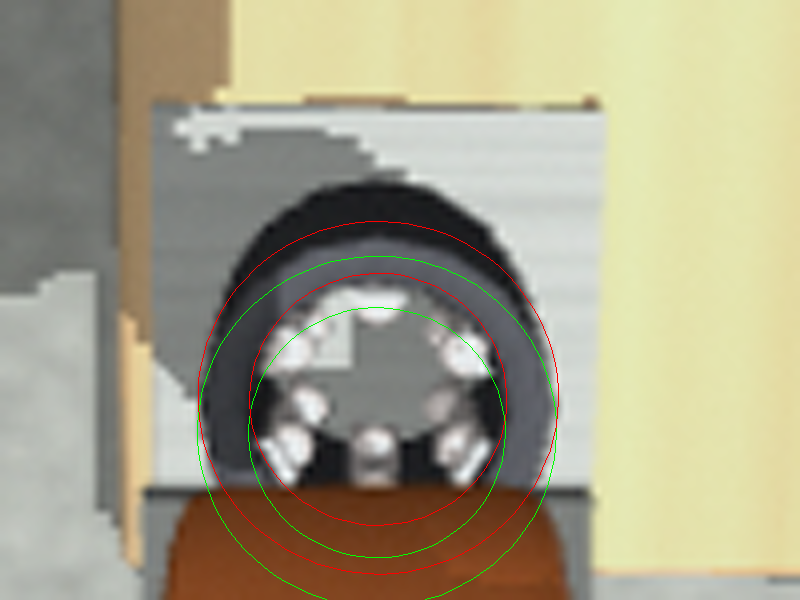

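The zoom shows the rim's far edge between the two trial circles, so the socket centre is about (0.4895, -0.083). I'll align and lower to just above the wedging depth.

```bash
python3 -m crank '[[1,[0.3,-0.1,0],[0,0,0]],[1,[0,0,-1],[0,0,0]],[1,[0,0,-1.5],[0,0,0]],[1,[0,0,-1.5],[0,0,0]],[1,[0,0,-1],[0,0,0]],[1,[0,0,-0.5],[0,0,0]],[1,[0,0,0],[0,0,0]]]'; python3 -m crank '[[1,[0,0,-0.5],[0,0,0]],[1,[0,0,-0.5],[0,0,0]],[1,[0,0,-0.5],[0,0,0]],[1,[0,0,-0.5],[0,0,0]],[1,[0,0,-0.3],[0,0,0]],[1,[0,0,0],[0,0,0]]]'
```

```text
clock: 9.37
position: [0.4897, -0.0832, 0.1441]
ee_rot: [0.492, 0.508, -0.493, 0.507]
ft_force: [0.3, 1.1, -2.7]
grip_width: 0.262
clock: 9.87
position: [0.4902, -0.0832, 0.1218]
ee_rot: [0.493, 0.507, -0.493, 0.507]
ft_force: [1.4, 1.1, -3.2]
grip_width: 0.26
```

```bash
for i in 1 2 3; do python3 -m crank '[[1,[0,0,-0.15],[0,0,0]],[1,[0,0,-0.15],[0,0,0]],[1,[0,0,0],[0,0,0]],[1,[0,0,0],[0,0,0]]]' | egrep 'pos|ft'; done
```

```text
position: [0.4904, -0.0832, 0.1194]
ft_force: [0.4, 1.7, -3.1]
position: [0.4904, -0.0832, 0.1162]
ft_force: [0.8, 2.5, -2.3]
position: [0.4905, -0.0831, 0.1134]
ft_force: [-0.3, 4.0, -0.0]
```

```bash
python3 -m crank '[[1,[0,0.07,-0.1],[0,0,0]],[1,[0,0,0],[0,0,0]],[1,[0,0,0],[0,0,0]]]' | egrep 'pos|ft';  python3 -m crank '[[1,[0,0,-0.15],[0,0,0]],[1,[0,0,0],[0,0,0]],[1,[0,0,0],[0,0,0]]]' | egrep 'pos|ft'
```

```text
position: [0.4904, -0.0827, 0.1123]
ft_force: [0.8, 3.9, 0.3]
position: [0.4904, -0.0827, 0.1109]
ft_force: [-0.1, 3.8, 0.5]
```

```bash
python3 -m crank '[[1,[0,0.05,-0.1],[0,0,0]],[1,[0,0,0],[0,0,0]],[1,[0,0,0],[0,0,0]]]' | egrep 'pos|ft';  python3 -m crank '[[1,[0,0,-0.1],[0,0,0]],[1,[0,0,0],[0,0,0]],[1,[0,0,0],[0,0,0]]]' | egrep 'pos|ft'
```

```text
position: [0.4904, -0.0823, 0.1099]
ft_force: [-1.0, 1.7, 1.3]
position: [0.4905, -0.0824, 0.109]
ft_force: [-0.6, 1.6, 3.7]
```

```bash
python3 -m crank '[[1,[0,0.03,-0.1],[0,0,0]],[1,[0,0,0],[0,0,0]],[1,[0,0,0],[0,0,0]]]' | egrep 'pos|ft';  python3 -m crank '[[1,[0,0,-0.1],[0,0,0]],[1,[0,0,0],[0,0,0]],[1,[0,0,0],[0,0,0]]]' | egrep 'pos|ft'
```

```text
position: [0.4905, -0.0822, 0.1081]
ft_force: [-1.0, 2.0, 4.3]
position: [0.4906, -0.0822, 0.1073]
ft_force: [-1.1, 1.8, 6.3]
```

```bash
python3 -m crank '[[1,[0,0,-0.06],[0,0,0.1]],[1,[0,0,-0.06],[0,0,0.1]],[1,[0,0,-0.03],[0,0,0.1]],[1,[0,0,-0.03],[0,0,-0.1]],[1,[0,0,-0.03],[0,0,-0.1]],[1,[0,0,-0.03],[0,0,-0.1]]]';  python3 -m crank '[[1,[0,0,-0.03],[0,0,-0.1]],[1,[0,0,-0.03],[0,0,-0.1]],[1,[0,0,-0.03],[0,0,-0.1]],[1,[0,0,-0.03],[0,0,0.1]],[1,[0,0,-0.03],[0,0,0.1]],[1,[0,0,-0.03],[0,0,0.1]]]'
```

```text
clock: 12.87
position: [0.4905, -0.0823, 0.1047]
ee_rot: [0.494, 0.506, -0.494, 0.506]
ft_force: [-1.9, 1.0, 6.0]
grip_width: 0.258
clock: 13.37
position: [0.4906, -0.0822, 0.1031]
ee_rot: [0.492, 0.508, -0.492, 0.509]
ft_force: [-1.7, 1.4, 6.5]
grip_width: 0.26
```

```bash
for i in 1 2; do python3 -m crank '[[1,[0,0,-0.05],[0,0,0.1]],[1,[0,0,-0.04],[0,0,0.1]],[1,[0,0,-0.03],[0,0,0.1]],[1,[0,0,-0.03],[0,0,-0.1]],[1,[0,0,-0.03],[0,0,-0.1]],[1,[0,0,-0.03],[0,0,-0.1]]]' |egrep 'pos|ft';  python3 -m crank '[[1,[0,0,-0.02],[0,0,-0.1]],[1,[0,0,-0.02],[0,0,-0.1]],[1,[0,0,-0.02],[0,0,-0.1]],[1,[0,0,-0.02],[0,0,0.1]],[1,[0,0,-0.02],[0,0,0.1]],[1,[0,0,-0.02],[0,0,0.1]]]'|egrep 'pos|ft'; done
```

```text
position: [0.4906, -0.0825, 0.101]
ft_force: [-1.7, 1.6, 8.4]
position: [0.4907, -0.0822, 0.0998]
ft_force: [-1.7, 1.5, 7.8]
position: [0.4907, -0.0827, 0.0978]
ft_force: [-1.0, -0.8, 7.6]
position: [0.4907, -0.0826, 0.097]
ft_force: [-3.4, -0.9, 14.4]
```

```bash
python3 -m crank '[[1,[0,0,-0.02],[0,0,0.1]],[1,[0,0,0],[0,0,0.1]],[1,[0,0,0],[0,0,0.1]],[1,[0,0,0],[0,0,-0.1]],[1,[0,0,0],[0,0,-0.1]],[1,[0,0,0],[0,0,-0.1]]]' |egrep 'pos|ft';  python3 -m crank '[[1,[0,0,0],[0,0,-0.1]],[1,[0,0,0],[0,0,-0.1]],[1,[0,0,0],[0,0,-0.1]],[1,[0,0,0],[0,0,0.1]],[1,[0,0,0],[0,0,0.1]],[1,[0,0,0],[0,0,0.1]]]'|egrep 'pos|ft'
python3 - <<'E'
from fit import *
from scipy.spatial.transform import Rotation as R
np.set_printoptions(suppress=True,precision=4)
o=telemetry.get_obs();m=R.from_quat(o["ee_rot"]).as_matrix(); print(o["position"],"yaw",np.arctan2(m[1,2],m[0,2])+np.pi/2,o["ft_force"],o["torque"])
p=viewer.camera("scene"); u,v=pix(p,[.49,-.083,.07]).astype(int); a=cv2.resize(p["frame"][v-50:v+30,u-40:u+40],(400,400),interpolation=cv2.INTER_CUBIC)
q=viewer.camera("wrist"); b=cv2.resize(q["frame"][100:400,170:470],(400,400)); save("c7",np.hstack([a,b]))
E
```

```text
position: [0.4909, -0.0826, 0.097]
ft_force: [-5.1, 0.1, 14.2]
position: [0.4909, -0.0828, 0.097]
ft_force: [-3.4, -0.8, 13.4]
[ 0.4909 -0.0828  0.097 ] yaw 0.0328615073519547 [-3.4137 -0.7751 13.4213] [-0.2528  0.9781 -0.1411]
```

View pics/c7.png

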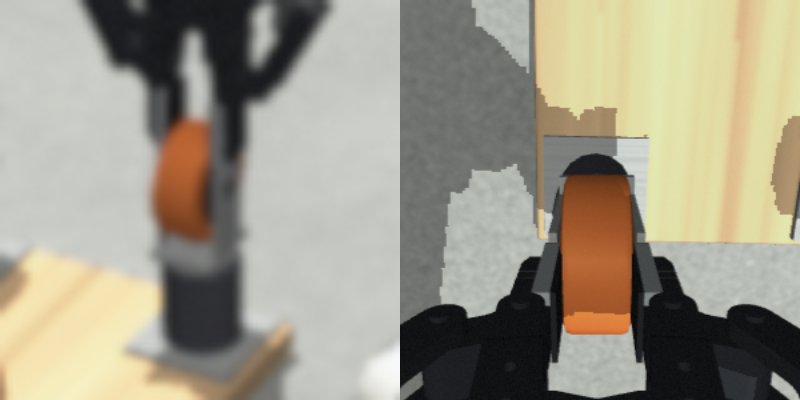

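```bash
python3 -m crank '[[1,[-0.05,0,-0.02],[0,0,0.1]],[1,[-0.03,0,-0.02],[0,0,0.1]],[1,[0,0,0],[0,0,-0.1]],[1,[0,0,0],[0,0,-0.1]],[1,[0,0,0],[0,0,-0.1]],[1,[0,0,0],[0,0,-0.1]]]' |egrep 'pos|ft';  python3 -m crank '[[1,[0,0,0],[0,0,-0.1]],[1,[0,0,0],[0,0,0.1]],[1,[0,0,0],[0,0,0.1]],[1,[0,0,0],[0,0,0.09]],[1,[0,0,0],[0,0,0]]]'|egrep 'pos|ft|rot'
```

```text
position: [0.4903, -0.0826, 0.0969]
ft_force: [-4.8, 1.0, 15.3]
position: [0.4905, -0.0826, 0.0969]
ee_rot: [0.494, 0.505, -0.494, 0.507]
ft_force: [-2.6, 2.0, 14.2]
```

```bash
python3 -m crank '[[1,[0,0,0.05],[0,0,0]],[1,[0,0,0.05],[0,0,0]],[1,[0,0,0.05],[0,0,0]],[1,[0,0,0],[0,0,0]],[1,[0,0,0],[0,0,0]]]' |egrep 'pos|ft'
python3 - <<'E'
from h import *
from scipy.spatial.transform import Rotation as R
o=telemetry.get_obs();m=R.from_quat(o["ee_rot"]).as_matrix(); print("yaw",np.arctan2(m[1,2],m[0,2])+np.pi/2,o["torque"])
E
```

```text
position: [0.4903, -0.0823, 0.0977]
ft_force: [-0.8, 1.4, 7.7]
yaw 0.018775751331407076 [0.23169723 0.06509219 0.10984458]
```

The pad stiffness (about 8–10 N/mm) and the zero-load height (about 0.0987, against 0.0986 predicted) agree with the caster being home. I'll unload, open and retreat.

```bash
python3 -m crank '[[1,[0,0,0.05],[0,0,0]],[1,[0,0,0.05],[0,0,0]],[1,[0,0,0],[0,0,0]],[1,[0,0,0],[0,0,0]]]' |egrep 'pos|ft'
python3 -m crank '[[0.8,[0,0,0],[0,0,0]],[0,[0,0,0],[0,0,0]],[0,[0,0,0],[0,0,0]],[0,[0,0,0],[0,0,0]],[0,[0,0,0],[0,0,0]],[0,[0,0,0],[0,0,0]],[0,[0,0,0],[0,0,0]],[0,[0,0,0],[0,0,0]]]'
python3 -m crank '[[0,[0,0,1],[0,0,0]],[0,[0,0,2],[0,0,0]],[0,[0,0,2],[0,0,0]],[0,[0,0,3],[0,0,0]],[0,[0,0,3],[0,0,0]],[0,[0,0,3],[0,0,0]],[0,[-1,0,1],[0,0,0]],[0,[-2,0,0],[0,0,0]],[0,[-2,0,0],[0,0,0]],[0,[-1,0,0],[0,0,0]],[0,[0,0,0],[0,0,0]]]'
python3 - <<'E'
from fit import *
np.set_printoptions(suppress=True,precision=4)
p=viewer.camera("wrist");P=[.4895,-.083,.144]
m,a=mhull(p,pix(p,P),70)
for z in(.066,.07,.074):print(z,a,fitc([(p,m)],(.4895,-.083,[-.1,.02,.1]),z))
s=viewer.camera("scene"); rep(s,["caster","cheeks"],mark_of); u,v=pix(s,[.49,-.083,.07]).astype(int)
f=s["frame"][v-60:v+80,u-130:u+50]; c=cv2.resize(f,(514,400),interpolation=cv2.INTER_CUBIC); b=cv2.resize(p["frame"],(286,400)) if 0 else cv2.resize(p["frame"][50:350,200:414],(286,400)); save("c8",np.hstack([c,b]))
E
```

```text
position: [0.49, -0.0823, 0.0982]
ft_force: [1.3, 0.1, 2.9]
clock: 18.8
position: [0.4895, -0.0819, 0.098]
ee_rot: [0.495, 0.505, -0.495, 0.505]
ft_force: [0.6, 0.3, 0.2]
grip_width: 0.996
clock: 19.72
position: [0.4283, -0.0821, 0.2491]
ee_rot: [0.495, 0.504, -0.496, 0.505]
ft_force: [1.0, -0.6, 0.7]
grip_width: 1.001
0.066 1821 (array([ 0.49  , -0.0826,  0.0238]), np.float64(0.9668104405188545))
0.07 1821 (array([ 0.4899, -0.0826,  0.0078]), np.float64(0.942200282741199))
0.074 1821 (array([ 0.4895, -0.0826,  0.0074]), np.float64(0.917575183019961))
caster call 0.92 [ 0.4887 -0.0862  0.0701] [318. 246.]
caster call 0.92 [0.3561 0.2749 0.0471] [474. 267.]
caster call 0.83 [0.5784 0.0781 0.0477] [361. 291.]
caster call 0.65 [0.3613 0.1679 0.0444] [431. 257.]
cheeks call 0.95 [0.3552 0.2685 0.0915] [474. 251.]
cheeks call 0.8 [0.5786 0.0799 0.0868] [363. 278.]
cheeks call 0.71 [ 0.4919 -0.0815  0.115 ] [319. 232.]
```

View pics/c8.png

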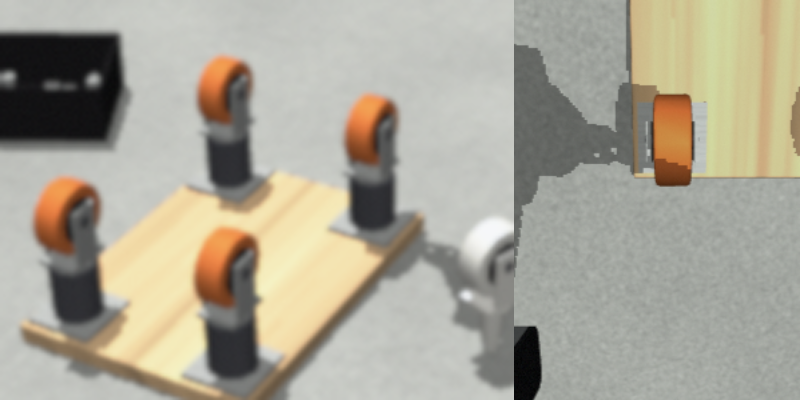

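The fitted caster looks just like the other three: collar on the rim, wheel parallel to the long side, upright. The gripper is clear.

```bash
python3 -c "
from workcell import manip;print(manip.hand_in())"
```

```text
the job is handed in; nothing more can be done
None
```

I took the orange caster from the wooden block, fitted it into the empty dolly socket, let go and handed the job in at about 20 s on the robot's clock. I pressed and twisted about ±0.3 rad until the force rose sharply. The highest force I read was about 17 N on the socket, counting the caster's weight, which is under the 25 N limit.

**Seating:** Once the caster was down, more twisting no longer reduced the force. Easing off gave about 8 N/mm, near the rubber pad's 10 N/mm. The load would have reached zero at a tool height of about 98.7 mm, against 98.6 mm predicted for fully home. I did not pull on the caster to test its hold, but it stayed upright and in place once released.

**Alignment:** After release, the wheel's heading measured about 0.01–0.02 rad, and the dolly's about 0.02 rad. It looks the same as the other three, with no gap visible at the collar.

**Readings that disagreed:**
- The gripper opening read 0.26 where 34 mm should give about 0.40. The pictures showed a correct grip across the cheeks, so I carried on.
- The last outline fit matched slightly better 4 mm lower than the home height, so I didn't rely on it for height. The network put the caster at 70.1 mm, against 70 mm for home.

I left everything else on the bench alone.

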